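# Lock the sample case and arm its alarm

## Robot

A 6-joint arm with a two-finger parallel gripper is mounted at the origin on the work surface. World frame = base frame: x ahead of the robot, y to its left, z up, the work surface at z = 0. Lengths are in m, angles in degrees, forces in N, time in s.
With the tool pointing down it reaches from about 0.3 to 0.75 m from the base axis. Payload 8.5 kg.
Tool frame: the origin (TCP) lies midway between the tips of the shut fingers; the grasp point (between the pads) lies grasp_offset behind it (grasp_offset is the distance from the TCP to the grasp point, in m); z points along the fingers, y is the line along which they close (so a half turn about z gives the same grasp; the last joint's range is limited). The gripper opens to 85 mm and grips with 20 to 120 N. Pads are 22 mm wide; open, the fingers measure 114 mm over their backs; the gripper's body (76 mm by 85 mm) begins 54 mm behind the grasp point. The pads swing forward as they close: fully open they stand 13 mm farther back than shut.
Start: joints at [59.971, 21.807, 74.336, -0, 83.858, -12.336], TCP at [0.167, 0.524, 0.231] pointing down, gripper open.
Joint ranges: [-178.18, 178.18], [-50.72, 133.34], [12.68, 142.11], [-81.47, 261.47], [9.98, 163.14], [-165.26, 165.26]. Speed limits (degrees/s): [136.94, 136.94, 180, 180, 180, 180].

## Interface

Orientations are given as a 3x3 rotation matrix whose columns are the frame's x, y, z axes.
In Python, from rig import observe, get_image, camera_params, close_job, grasp_offset gives the robot as it stands.
- The arm moves only by the shell command python3 -m handwheel 'ROWS' [OPENING] [FORCE]. ROWS is JSON, a list of rows, each a list of 2 entries, a list of its own where there are three numbers: the shift along the tool's x, y, z as a fraction of full scale, then the turn, a rotation vector about the tool's x, y, z as a fraction of full scale. In form: [[[dx, dy, dz], [ax, ay, az]], ...]. A call has 1 to 10 rows; each row is the pose to reach, as a shift and turn from the pose commanded when the call began, along the tool's axes at that moment, turning the shorter way round; what a row does not reach only later rows make up. Full scale, the value 1, is 0.5 m for a shift and pi rad for a turn. A row lasts 1/10 s, in which the tool goes at most 50 mm and 8.59 degrees, less where a joint would pass 70% of its speed; a pose out of reach is approached as far as the arm can. A call with a number of a shift or a turn outside -1 to 1 is refused whole. A call with a gripper value outside its range is refused whole. OPENING is the opening, from 0 (shut) to 1 (fully open), set as the call begins (- or left out, the last holds). The fingers move at their own pace and stop on an object; FORCE is the grip in N (left out, the last holds). Time passes only in rows, so rows that repeat a pose let the fingers close. It gives the time, the measured TCP pose, the force, the opening and the grip force at its end, in the units of the state.
- observe(): the state, without advancing time (a new reading comes with each control period).
- get_image(name): name is "side" or "top" or "wrist"; returns (picture, depth): 480x640x3 uint8, red, green, blue; 480x640 float32, m along the optical axis (not along the pixel's ray), 0 where there is no reading.
- camera_params(name): a dict with "K" (3x3 intrinsics, pixels), "R" (3x3) and "t" (3): a world point X has camera coordinates R X + t. Camera axes: x right, y down, z forward; pixel columns grow to the right and rows downward; lengths in m; the calibration is good to about 2 mm. A picture is of the moment at which its call begins: read the wrist's pose just before it. camera_params takes no time and is no camera call; for the wrist camera it gives the pose at the moment of the call.
- close_job(): hands the job in; it is judged then, once.
The state is a dict: "time_s": time; "q": joint angles; "qvel": joint speeds; "joint_efforts": joint torques, N m; "position": TCP position; "tool_rot": TCP orientation; "ft_force": force on the tool from outside, world axes, zero at the start; "wrist_torque": the same for the moment, N m; "grip_width": finger opening in m; "gripper_force": force on a finger pad.
Only numpy, scipy, OpenCV 4.12 (cv2) and the standard library are available. Lean on these libraries where they do the work, as an engineer would, in place of code of your own. Each camera call takes 0.05 s, during which the arm holds its last target. There are 200 camera calls.

## Task

Lock the sample case and arm its alarm, with the fingertips only, gripping nothing: gently push the chrome cam lever round, counter-clockwise seen from above, until it is fully home at its stop, without shoving the case. Then lightly touch the top of the round domed contact on the alarm console for about half a second and withdraw. Do not touch the square or the bar contact, and leave the cups, tweezer, probe and everything else where they are.

Things in the scene. Friction and masses are not known exactly. Their poses are not given: they have to be found in the camera images.
- case: locking sample case, loose on the cabinet top (about 1.8 kg, rubber feet): black base, aluminium lid, 160 mm (its x) by 200 mm (its y), lid top 62 mm above the cabinet top; side hasps on its -x side, which faces the robot within about 0.3 rad. Origin: centre of its underside; x, y along its sides, z up.
- lever (a joint): angle of the chrome cam lever, which swings level over the lid about an upright axis at its centre. 0 = open, pointing along the case's -x (to the robot); grows counter-clockwise from above to the stop at 1.57 = locked, pointing along the case's -y. Starts between 0 and 0.45; light friction (about 1 N at its end); stays where left. The stop is hard with about 3 mm of give: finish slowly.
- lever_pivot (a point): point on the lever's upright axis, 82 mm above the cabinet top (20 mm above the lid). The lever bar reaches 84 mm from it, is 12 mm thick (its rounded end 16 mm) and 18 mm high, from 72 to 90 mm above the cabinet top, so that its underside is 10 mm above the lid; a round hub of 26 mm diameter stands on a 38 mm boss.
- lever_tip (a point): centre of the lever's rounded end, 76 mm from the axis, 82 mm above the cabinet top; it moves with the lever.
- console: alarm console fixed to the cabinet top: low grey box with a rubber top, 100 mm (its x) by 220 mm (its y), 40 mm high. Three bare steel touch contacts stand in a row along its y, 65 mm apart, in any order. Origin: centre of its underside, z up.
- dome_top (a point): top centre of the round domed contact, the one to touch: 28 mm diameter, a rounded button 64 mm above the cabinet top at its crown. It is sprung and sinks straight down up to 8 mm; it begins to give at about 1.5 N and bottoms at about 5 N. x, y as the console.
- dome: the round domed contact; origin 13 mm below point dome_top.
- square: the square flat contact, 26 x 26 mm, flat top 13 mm above this origin and 64 mm above the cabinet top, sprung. Leave alone.
- bar: the narrow bar contact, 36 mm along the console's x by 9 mm, top 13 mm above this origin and 64 mm above the cabinet top, sprung. Leave alone.
- lid_cup: small clear polycarbonate stone cup, 34 mm across the mouth, 26 mm high, standing loose on the case lid near its +x +y corner; origin: centre of its underside. Leave alone.
- table_cup: clear polycarbonate stone cup, 44 mm across the mouth, 32 mm high, standing on the cabinet top; origin: centre of its underside. Leave alone.
- tweezer: stainless tweezer lying flat, about 131 mm long (along its x), 11 mm wide, 8 mm high; origin under its middle. Leave alone.
- probe: matte graphite hexagonal probe lying down, about 146 mm long (along its x), 8 mm thick; origin under its middle. Leave alone.
- mat_block: grey rubber stone mat block, 60 x 50 x 16 mm; origin: centre of its underside. Leave alone.
- loupe: black round loupe 34 mm across with a steel cover tab, 20 mm high; origin: centre of the round part's underside. Leave alone.
- jar: capped glass jar, 48 mm across, 50 mm high; origin: centre of its underside. Leave alone.

How it is judged:
By the outcome, as a careful person would: the job done as asked, in the order asked, and still so for the second after the job is handed in, with the robot touching nothing.
It also fails if it takes over 56 s, if anything falls off the work surface, if the arm or the gripper's body presses on something with over 40 N, if the wrist force passes 120 N, or if a joint passes its speed limit or range.

## Working session

There is one attempt and no reset: what is moved stays moved. The work goes in short steps, Python scripts to look and compute and a shell command to move; the robot and the scene stay as the last step left them, time stands still between calls to the robot, and variables do not carry over. Pictures are saved under pics/ and viewed, at most 10 in all, crops included, and the job is handed in when it is done.

```bash
mkdir -p pics
python3 - <<'E'
from rig import *
import cv2,numpy as np
s=observe();print(s['time_s'],s['position'],np.round(s['tool_rot'],3),s['ft_force'],grasp_offset)
for n in('top','side'):
    p,d=get_image(n);cv2.imwrite(f'pics/{n}0.png',p[:,:,::-1]);np.savez(f'pics/{n}0.npz',p=p,d=d)
    c=camera_params(n);print(n,np.round(c['K'],1).tolist(),np.round(-c['R'].T@c['t'],3),np.round(c['R'],2).tolist(),(d>0).mean())
E
```

```text
0.0 [0.16699126 0.52374299 0.23071012] [[-0.953  0.304 -0.001]
 [ 0.304  0.953 -0.001]
 [ 0.    -0.001 -1.   ]] [ 0.09443164 -0.51610729  0.4260962 ] 0.0187
top [[521.4, 0.0, 325.8], [0.0, 521.4, 235.9], [0.0, 0.0, 1.0]] [0.432 0.025 1.339] [[-0.01, -1.0, 0.01], [-1.0, 0.01, -0.1], [0.1, -0.01, -1.0]] 0.9962076822916667
side [[465.3, 0.0, 320.7], [0.0, 465.3, 236.8], [0.0, 0.0, 1.0]] [ 0.01  -0.646  0.672] [[0.75, -0.66, -0.0], [-0.38, -0.43, -0.82], [0.55, 0.61, -0.57]] 0.9959830729166667
```

View pics/top0.png

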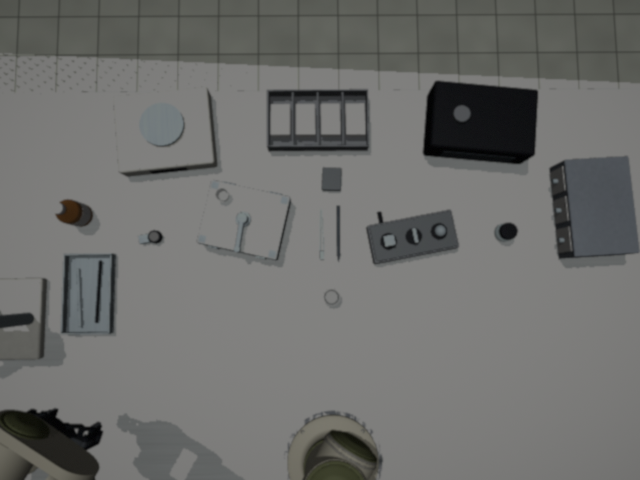

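View pics/side0.png

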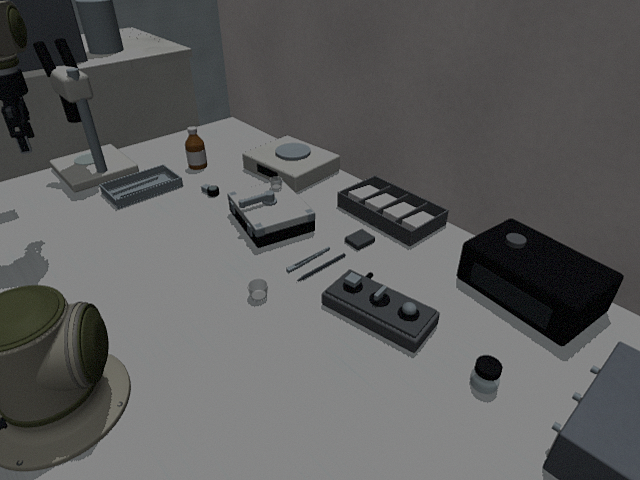

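The top view shows the case at about (244,220), with its lever from hub (241,217) to tip (239,248). On the console the square is at (389,240), the bar at (414,236) and the dome at (440,231). The side view shows the dome at (409,309) and the lever from (268,198) to (240,204). Next I'll enlarge both.

```bash
cat > h.py <<'E'
import numpy as np,cv2
from rig import camera_params
def ray(n,uv):
    c=camera_params(n);R=np.array(c['R']);o=-R.T@np.array(c['t'])
    d=R.T@np.linalg.inv(c['K'])@np.array([uv[0],uv[1],1.]);return o,d
def plane(n,uv,z):
    o,d=ray(n,uv);return o+d*(z-o[2])/d[2]
def dep(n,uv,D):
    o,d=ray(n,uv);return o+d*D
def tri(a,ua,b,ub):
    o,d=ray(a,ua);p,e=ray(b,ub)
    s=np.linalg.lstsq(np.c_[d,-e],p-o,rcond=None)[0]
    A,B=o+d*s[0],p+e*s[1];return (A+B)/2,np.linalg.norm(A-B)
E
python3 - <<'E'
import numpy as np,cv2
from h import *
def crop(n,x,y,w,h,k):
    p=np.load(f'pics/{n}0.npz')['p'][y:y+h,x:x+w,::-1]
    p=cv2.convertScaleAbs(p,alpha=1.4)
    return cv2.resize(p,None,fx=k,fy=k,interpolation=cv2.INTER_CUBIC)
a=np.vstack([np.hstack([crop('top',190,170,100,100,4),crop('top',365,190,100,100,4)])])
b=np.hstack([crop('side',220,170,100,50,4),crop('side',320,265,100,50,4)])
cv2.imwrite('pics/c1.png',np.vstack([a,b]))
D=np.load('pics/top0.npz')['d']
for nm,u in dict(table=(330,330),tip=(239,246),hub=(241,218),lid=(265,235),dome=(440,231),sq=(389,240),con=(400,232)).items():
    print(nm,np.round(dep('top',u,D[u[1],u[0]]),4))
E
```

```text
table [0.3216 0.003  0.0024]
tip [0.5304 0.221  0.0863]
hub [0.5975 0.2157 0.092 ]
lid [0.5588 0.1612 0.0623]
dome [ 0.5646 -0.2698  0.063 ]
sq [ 0.5431 -0.1429  0.0671]
con [ 0.5654 -0.1746  0.0396]
```

View pics/c1.png

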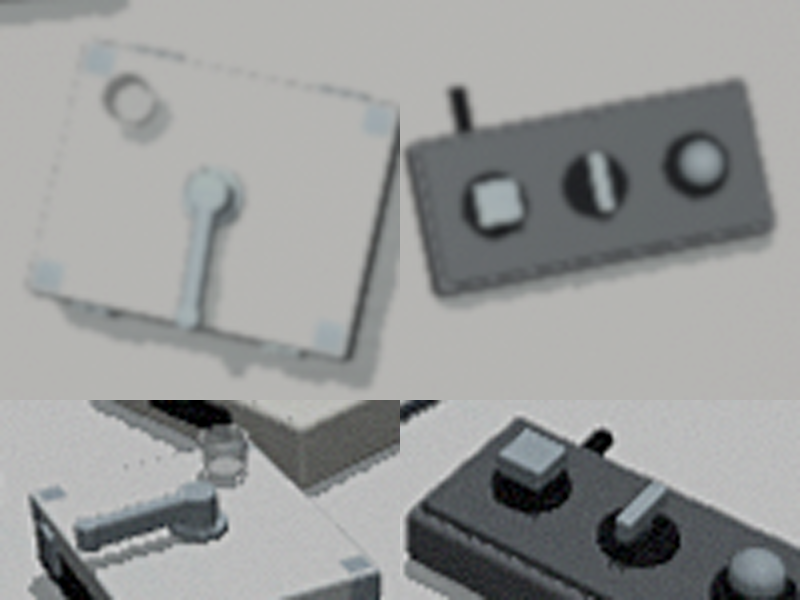

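The crops show the hub top at (240.9,217.1), the lever end at (236.6,248.4) and the dome at (439.6,229.6) in the top view. In the side view the end is at (241.6,202.9), the hub at (269.6,192.6) and the dome at (409,306). The lid corners are visible too.

Run:
```python
import numpy as np
from h import *
for nm,a,b in(('hub',(240.9,217.1),(269.6,192.6)),('tip',(236.6,248.4),(241.6,202.9)),('dome',(439.6,229.6),(408.9,305))):
    print(nm,np.round(tri('top',a,'side',b)[0],4),tri('top',a,'side',b)[1])
hub=plane('top',(240.9,217.1),.092);tip=plane('top',(236.6,248.4),.09);dome=plane('top',(439.6,229.6),.064)
print(hub,tip,np.linalg.norm((tip-hub)[:2]),dome)
C=np.array([plane('top',(190+x/4-.4,170+y/4-.4),.062)[:2] for x,y in((95,40),(398,105),(348,358),(28,290))])
print(C,C.mean(0),np.linalg.norm(np.roll(C,-1,0)-C,axis=1))
mx=(C[0]+C[1]-C[2]-C[3]);yaw=np.degrees(np.arctan2(mx[1],mx[0]))
v=(tip-hub)[:2];la=np.degrees(np.arctan2(v[1],v[0]))
print('yaw',yaw,'lever dir',la,'lever angle',la-yaw-180)
K=np.array([plane('top',(365+x/4-.4,190+y/4-.4),.04)[:2] for x,y in((10,145),(345,80),(375,228),(38,293))]);print('console',K,K.mean(0))
# dome mask centroid, depth in top
Z=np.load('pics/top0.npz');p,D=Z['p'],Z['d']
m=cv2.inRange(p[215:245,425:455],(95,95,95),(255,255,255));n,l,s,c=cv2.connectedComponentsWithStats(m)
for i in range(1,n):
  if s[i,4]>20: print(s[i],c[i]+[425,215],plane('top',c[i]+[425,215],.058))
m=np.zeros((480,640),bool);vv,uu=np.mgrid[205:260,220:250]
P=np.array([dep('top',(u,v),D[v,u]) for u,v in zip(uu.ravel(),vv.ravel())]);L=P[(P[:,2]>.079)&(P[:,2]<.1)]
print(len(L),L[L[:,0]<.57].mean(0),L[:,0].min(),L[:,0].max(),np.median(L[:,2]));q=L[L[:,0]<.575]
print(cv2.fitLine(q[:,:2].astype(np.float32),2,0,.01,.01).ravel(), L[L[:,0]>.58].mean(0))
```

```text
hub [0.6008 0.2161 0.0883] 0.0016276495269227432
tip [0.5245 0.2275 0.083 ] 0.0009032309322247153
dome [ 0.5685 -0.2696  0.0607] 0.00039038849882368177
[0.59965832 0.21598963 0.092     ] [0.52439053 0.22618043 0.09      ] 0.07595454300739138 [ 0.5679606  -0.26872242  0.064     ]
[[0.69808752 0.28933172]
 [0.65566942 0.10168425]
 [0.49926899 0.1328007 ]
 [0.54287079 0.32869033]] [0.59897418 0.21312675] [0.1923821  0.15946575 0.20068349 0.16012911]
yaw -12.743581137561948 lever dir 172.28939234512836 lever angle 5.032973482690323
console [[ 0.58165525 -0.09228429]
 [ 0.62093364 -0.30424211]
 [ 0.5272866  -0.319947  ]
 [ 0.48870283 -0.1080865 ]] [ 0.55464458 -0.20613997]
[12 12  7  6 32] [440.15625 229.625  ] [ 0.56852364 -0.27148219  0.058     ]
253 [0.54292873 0.22425314 0.08862412] 0.5178552890905598 0.6100120429240681 0.08919810410322992
[ 0.988561   -0.15082185  0.54557747  0.22385275] [0.59655257 0.21576289 0.08932019]
```

```bash
cat >> h.py <<'E'
from rig import observe
from scipy.spatial.transform import Rotation as Ro
def plan(T):
    s=observe();R=np.array(s['tool_rot']);p=np.array(s['position'])
    for x,y,z,yaw in T:
        c,n=np.cos(np.radians(yaw)),np.sin(np.radians(yaw))
        G=np.array([[c,n,0],[n,-c,0],[0,0,-1.]])
        print(np.round(R.T@(np.array([x,y,z])-p)/.5,4).tolist(),np.round(Ro.from_matrix(R.T@G).as_rotvec()/np.pi,4).tolist())
PIV=np.array([.599,.215])
def arm(phi,gap,z,r=.058):   # TCP behind lever at direction phi; gap = finger centre to lever centreline
    f=np.radians(phi);q=PIV+r*np.array([np.cos(f),np.sin(f)])-gap*np.array([-np.sin(f),np.cos(f)])
    return (*q,z,phi-90)
def st():
    s=observe();R=np.array(s['tool_rot']);print(s['time_s'],np.round(s['position'],4),'yaw',np.degrees(np.arctan2(R[1,0],R[0,0])).round(2),'f',np.round(s['ft_force'],2))
E
python3 -c "
from h import *
a=arm(172.3,.037,.2);print(a);plan([a])"
```

```text
(np.float64(0.5464804632770163), np.float64(0.25943757714370985), 0.2, 82.30000000000001)
[-0.8837, -0.2729, 0.0616] [-0.0004, 0.0002, 0.4445]
```

```bash
python3 -m handwheel '[[[-0.884,-0.273,0.062],[0,0,0.4445]],[[-0.884,-0.273,0.062],[0,0,0.4445]],[[-0.884,-0.273,0.062],[0,0,0.4445]],[[-0.884,-0.273,0.062],[0,0,0.4445]],[[-0.884,-0.273,0.062],[0,0,0.4445]],[[-0.884,-0.273,0.062],[0,0,0.4445]],[[-0.884,-0.273,0.062],[0,0,0.4445]],[[-0.884,-0.273,0.062],[0,0,0.4445]],[[-0.884,-0.273,0.062],[0,0,0.4445]],[[-0.884,-0.273,0.062],[0,0,0.4445]]]' 0
python3 -c "
from h import *
st();plan([arm(172.3,.037,.2),arm(172.3,.037,.076)])"
```

```text
time_s: 1.1
position: [0.5498, 0.2563, 0.1989]
tool_rot: [[0.143, 0.99, -0.001], [0.99, -0.143, -0.001], [-0.001, -0.001, -1.0]]
ft_force: [-0.4, 1.4, -0.2]
grip_width: 0.0001
gripper_force: 0.0
1.1 [0.5498 0.2563 0.1989] yaw 81.8 f [-0.39  1.35 -0.24]
[0.0052, -0.0075, -0.0022] [-0.0002, 0.0004, -0.0028]
[0.0055, -0.0073, 0.2458] [-0.0002, 0.0004, -0.0028]
```

```bash
python3 -m handwheel '[[[0,0,0],[0,0,0]],[[0,0,0],[0,0,0]],[[0,0,0],[0,0,0]]]'
python3 -c "
from h import *
from rig import get_image
st();plan([arm(172.3,.037,.2),arm(172.3,.037,.076)])
c=camera_params('wrist');p,d=get_image('wrist');cv2.imwrite('pics/w1.png',p[:,:,::-1]);np.savez('pics/w1.npz',p=p,d=d,**c)
print(c)"
```

```text
time_s: 1.4
position: [0.5454, 0.2609, 0.2007]
tool_rot: [[0.131, 0.991, -0.0], [0.991, -0.131, 0.0], [0.0, -0.0, -1.0]]
ft_force: [0.6, -0.7, 0.9]
grip_width: -0.0002
gripper_force: 0.0
1.4 [0.5454 0.2609 0.2007] yaw 82.48 f [ 0.59 -0.68  0.87]
[-0.0026, 0.0024, 0.0014] [-0.0, -0.0001, 0.001]
[-0.0027, 0.0025, 0.2494] [-0.0, -0.0001, 0.001]
{'K': array([[410.84337552,   0.        , 313.53889282],
       [  0.        , 410.84337552, 238.6885071 ],
       [  0.        ,   0.        ,   1.        ]]), 'R': array([[ 9.91368425e-01, -1.31102450e-01, -8.90909877e-04],
       [-1.24249197e-01, -9.41670963e-01,  3.12758589e-01],
       [-4.18423611e-02, -3.09948295e-01, -9.49832233e-01]]), 't': array([-0.50590381,  0.28156193,  0.45416367])}
```

View pics/w1.png

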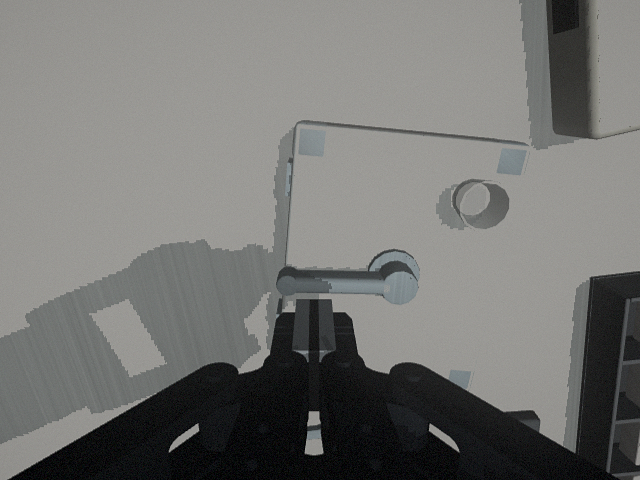

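The wrist view shows the hub top centre at about (402,283), the lever's rounded end at (287,280), and the shut fingertips at about (314,310), on the far side of the lever as wanted.

```bash
python3 -c "
from h import *
for uv,z in(((402,283),.092),((402,283),.097),((287,279.5),.09),((302,122),.062),((528,146),.062)): print(uv,np.round(plane('wrist',uv,z),4))
print(tri('top',(240.9,217.1),'wrist',(402,283)),tri('top',(236.6,248.4),'wrist',(287,279.5)))
c=camera_params('wrist');q=c['K']@(c['R']@np.array(observe()['position'])+c['t']);print(q/q[2])
"
```

```text
(402, 283) [0.599  0.2191 0.092 ]
(402, 283) [0.5981 0.2215 0.097 ]
(287, 279.5) [0.5231 0.2308 0.09  ]
(302, 122) [0.5464 0.3291 0.062 ]
(528, 146) [0.6943 0.2939 0.062 ]
(array([0.60007929, 0.21672933, 0.08704648]), np.float64(0.00048368867835208346)) (array([0.52356709, 0.22763642, 0.08367681]), np.float64(0.002721608752141287))
[314.61986629 318.05540424   1.        ]
```

```bash
sed -i 's/PIV=.*/PIV=np.array([.599,.217])/' h.py; python3 -m handwheel '[[[0,0,0.05],[0,0,0]],[[0,0,0.1],[0,0,0]],[[0,0,0.15],[0,0,0]],[[0,0,0.2],[0,0,0]],[[0,0,0.23],[0,0,0]],[[0,0,0.248],[0,0,0]],[[0,0,0.248],[0,0,0]],[[0,0,0.248],[0,0,0]]]'
python3 -c "
from h import *
st();plan([arm(172.3,.019+k,.076) for k in(.018,.006,.003,0)])"
```

```text
time_s: 2.25
position: [0.5469, 0.2601, 0.0772]
tool_rot: [[0.133, 0.991, 0.001], [0.991, -0.133, 0.0], [0.001, 0.001, -1.0]]
ft_force: [-0.4, 0.3, -0.1]
grip_width: -0.0004
gripper_force: 0.0
2.25 [0.5469 0.2601 0.0772] yaw 82.35 f [-0.41  0.29 -0.14]
[0.0025, -0.0011, 0.0025] [0.0004, -0.0002, 0.0003]
[-0.0215, -0.0012, 0.0024] [0.0004, -0.0002, 0.0003]
[-0.0275, -0.0012, 0.0024] [0.0004, -0.0002, 0.0003]
[-0.0335, -0.0012, 0.0024] [0.0004, -0.0002, 0.0003]
```

```bash
python3 -m handwheel '[[[-0.006,0,0.002],[0,0,0]],[[-0.012,0,0.002],[0,0,0]],[[-0.018,0,0.002],[0,0,0]],[[-0.022,0,0.002],[0,0,0]],[[-0.026,0,0.002],[0,0,0]],[[-0.030,0,0.002],[0,0,0]],[[-0.034,0,0.002],[0,0,0]],[[-0.034,0,0.002],[0,0,0]]]'
python3 -c "
from h import *
st();plan([arm(p,.019,.076) for p in(176,180,184,188,192,196,200,204,208,212)])"
```

```text
time_s: 3.05
position: [0.5445, 0.2425, 0.0753]
tool_rot: [[0.134, 0.991, -0.0], [0.991, -0.134, -0.0], [-0.0, -0.0, -1.0]]
ft_force: [0.2, -0.1, 0.1]
grip_width: -0.0
gripper_force: 0.0
3.05 [0.5445 0.2425 0.0753] yaw 82.29 f [ 0.23 -0.14  0.14]
[-0.0055, -0.0033, -0.0013] [-0.0, 0.0, -0.0206]
[-0.0138, -0.0051, -0.0013] [-0.0, 0.0, -0.0429]
[-0.0223, -0.0064, -0.0013] [-0.0, 0.0, -0.0651]
[-0.0308, -0.007, -0.0013] [-0.0, 0.0, -0.0873]
[-0.0393, -0.0071, -0.0013] [-0.0, 0.0, -0.1095]
[-0.0478, -0.0065, -0.0013] [-0.0, 0.0, -0.1317]
[-0.0562, -0.0054, -0.0013] [-0.0, 0.0, -0.154]
[-0.0646, -0.0037, -0.0013] [-0.0, 0.0, -0.1762]
[-0.0728, -0.0014, -0.0013] [-0.0, 0.0, -0.1984]
[-0.0808, 0.0014, -0.0013] [-0.0, 0.0, -0.2206]
```

```bash
python3 -m handwheel '[[[-0.0028,-0.002,0],[0,0,-0.01]],[[-0.0055,-0.0033,0],[0,0,-0.0206]],[[-0.0097,-0.0042,0],[0,0,-0.032]],[[-0.0138,-0.0051,0],[0,0,-0.043]],[[-0.018,-0.0058,0],[0,0,-0.054]],[[-0.0223,-0.0064,0],[0,0,-0.065]],[[-0.0265,-0.0067,0],[0,0,-0.076]],[[-0.0308,-0.007,0],[0,0,-0.0873]],[[-0.035,-0.0071,0],[0,0,-0.098]],[[-0.0393,-0.0071,0],[0,0,-0.1095]]]'
python3 -c "
from h import *
st();plan([arm(p,.019,.076) for p in(196,200,204,208,212,216,220)])
from rig import get_image
c=camera_params('wrist');p,d=get_image('wrist');cv2.imwrite('pics/w2.png',p[:,:,::-1])"
```

```text
time_s: 4.05
position: [0.538, 0.2239, 0.0753]
tool_rot: [[-0.21, 0.978, -0.001], [0.978, 0.21, 0.0], [0.0, -0.001, -1.0]]
ft_force: [-1.6, 0.7, 0.4]
grip_width: -0.0001
gripper_force: 0.6
4.05 [0.538  0.2239 0.0753] yaw 102.09 f [-1.63  0.73  0.36]
[-0.0091, -0.002, -0.0014] [-0.0002, -0.0002, -0.0217]
[-0.0175, -0.0038, -0.0014] [-0.0002, -0.0002, -0.0439]
[-0.0259, -0.005, -0.0014] [-0.0001, -0.0002, -0.0661]
[-0.0344, -0.0056, -0.0015] [-0.0001, -0.0002, -0.0884]
[-0.0429, -0.0057, -0.0015] [-0.0001, -0.0002, -0.1106]
[-0.0514, -0.0051, -0.0015] [-0.0001, -0.0002, -0.1328]
[-0.0598, -0.004, -0.0015] [-0.0001, -0.0002, -0.155]
```

View pics/w2.png

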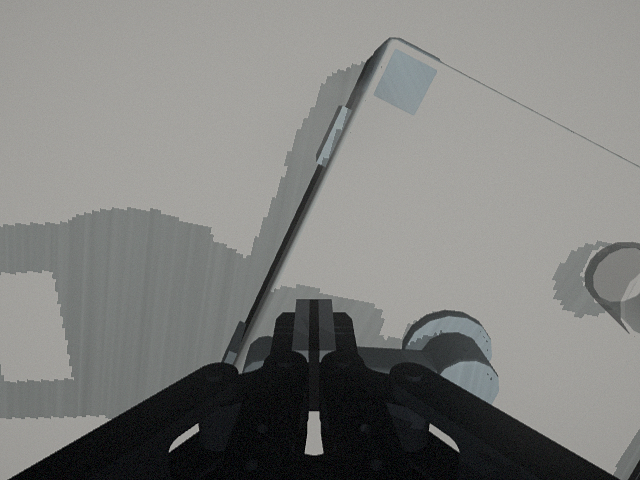

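The view shows the lever lying behind the fingers, from its end at (255,355) to the hub at (465,360). It is parallel to the finger faces and on the push side. I'll go on sweeping.

```bash
python3 -m handwheel '[[[-0.0045,-0.001,0],[0,0,-0.011]],[[-0.0091,-0.002,0],[0,0,-0.0217]],[[-0.0133,-0.003,0],[0,0,-0.033]],[[-0.0175,-0.0038,0],[0,0,-0.044]],[[-0.0217,-0.0045,0],[0,0,-0.055]],[[-0.0259,-0.005,0],[0,0,-0.066]],[[-0.03,-0.0054,0],[0,0,-0.077]],[[-0.0344,-0.0056,0],[0,0,-0.088]],[[-0.0386,-0.0057,0],[0,0,-0.1]],[[-0.0429,-0.0057,0],[0,0,-0.1106]]]'
python3 -c "
from h import *
st();plan([arm(p,.019,.076) for p in(216,220,224,228,232)])"
```

```text
time_s: 5.1
position: [0.5397, 0.2023, 0.0752]
tool_rot: [[-0.529, 0.848, -0.001], [0.848, 0.529, 0.0], [0.001, -0.001, -1.0]]
ft_force: [-1.4, 1.0, -0.1]
grip_width: 0.0001
gripper_force: 0.6
5.1 [0.5397 0.2023 0.0752] yaw 121.97 f [-1.37  1.04 -0.07]
[-0.0081, -0.0022, -0.0016] [-0.0002, -0.0002, -0.0224]
[-0.0164, -0.004, -0.0016] [-0.0002, -0.0002, -0.0446]
[-0.0249, -0.0052, -0.0016] [-0.0002, -0.0002, -0.0669]
[-0.0334, -0.0058, -0.0016] [-0.0002, -0.0002, -0.0891]
[-0.0419, -0.0058, -0.0016] [-0.0002, -0.0002, -0.1113]
```

```bash
python3 -m handwheel '[[[-0.004,-0.001,0],[0,0,-0.011]],[[-0.0081,-0.0022,0],[0,0,-0.0224]],[[-0.0122,-0.003,0],[0,0,-0.033]],[[-0.0164,-0.004,0],[0,0,-0.0446]],[[-0.0207,-0.0046,0],[0,0,-0.055]],[[-0.0249,-0.0052,0],[0,0,-0.067]],[[-0.029,-0.0055,0],[0,0,-0.078]],[[-0.0334,-0.0058,0],[0,0,-0.089]],[[-0.0376,-0.0058,0],[0,0,-0.1]],[[-0.0419,-0.0058,0],[0,0,-0.1113]]]'
python3 -c "
from h import *
st();plan([arm(p,.019,.076) for p in(236,240,244,248,250)])"
```

```text
time_s: 6.1
position: [0.5483, 0.1829, 0.0752]
tool_rot: [[-0.788, 0.616, -0.001], [0.616, 0.788, -0.0], [0.001, -0.001, -1.0]]
ft_force: [-1.9, 0.0, 0.5]
grip_width: -0.0001
gripper_force: 0.6
6.1 [0.5483 0.1829 0.0752] yaw 141.99 f [-1.9   0.    0.52]
[-0.008, -0.0021, -0.0016] [-0.0002, -0.0002, -0.0223]
[-0.0164, -0.0039, -0.0016] [-0.0002, -0.0002, -0.0445]
[-0.0248, -0.0051, -0.0016] [-0.0002, -0.0002, -0.0667]
[-0.0333, -0.0058, -0.0016] [-0.0002, -0.0002, -0.0889]
[-0.0375, -0.0058, -0.0016] [-0.0002, -0.0003, -0.1]
```

```bash
python3 -m handwheel '[[[-0.004,-0.001,0],[0,0,-0.011]],[[-0.008,-0.0021,0],[0,0,-0.0223]],[[-0.0122,-0.003,0],[0,0,-0.033]],[[-0.0164,-0.0039,0],[0,0,-0.0445]],[[-0.0206,-0.0046,0],[0,0,-0.055]],[[-0.0248,-0.0051,0],[0,0,-0.067]],[[-0.029,-0.0055,0],[0,0,-0.078]],[[-0.0333,-0.0058,0],[0,0,-0.089]],[[-0.0355,-0.0058,0],[0,0,-0.095]],[[-0.0375,-0.0058,0],[0,0,-0.1]]]'
python3 -c "
from h import *
from rig import get_image
st();plan([arm(p,.019,.076) for p in(252,254,255,256,257,258,259)])
p,d=get_image('top')
c=lambda x,y,w,h,k:cv2.resize(cv2.convertScaleAbs(p[y:y+h,x:x+w,::-1],alpha=1.4),None,fx=k,fy=k,interpolation=2)
cv2.imwrite('pics/t2.png',c(190,170,110,100,5))"
```

```text
time_s: 7.1
position: [0.5614, 0.169, 0.0752]
tool_rot: [[-0.94, 0.343, -0.001], [0.343, 0.94, -0.0], [0.0, -0.0, -1.0]]
ft_force: [-0.6, 1.2, 0.7]
grip_width: -0.0005
gripper_force: 0.6
7.1 [0.5614 0.169  0.0752] yaw 159.97 f [-0.6   1.17  0.72]
[-0.0039, -0.0013, -0.0015] [-0.0001, -0.0002, -0.0113]
[-0.008, -0.0025, -0.0015] [-0.0001, -0.0002, -0.0224]
[-0.01, -0.003, -0.0015] [-0.0001, -0.0002, -0.0279]
[-0.0121, -0.0034, -0.0015] [-0.0001, -0.0002, -0.0335]
[-0.0142, -0.0038, -0.0015] [-0.0001, -0.0002, -0.0391]
[-0.0163, -0.0042, -0.0015] [-0.0001, -0.0002, -0.0446]
[-0.0184, -0.0046, -0.0015] [-0.0001, -0.0002, -0.0502]
```

View pics/t2.png

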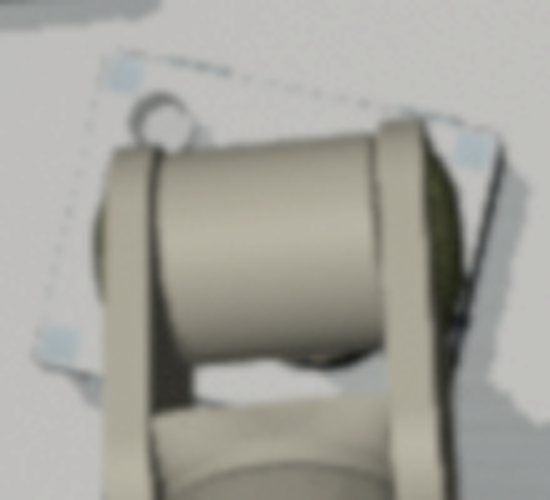

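The case is unmoved (corners at the same pixels), and the lever is hidden under the wrist. I'll finish slowly, watching the force.

```bash
python3 -m handwheel '[[[-0.001,-0.0003,0],[0,0,-0.003]],[[-0.002,-0.0006,0],[0,0,-0.006]],[[-0.003,-0.001,0],[0,0,-0.009]],[[-0.0039,-0.0013,0],[0,0,-0.0113]],[[-0.005,-0.0016,0],[0,0,-0.014]],[[-0.006,-0.002,0],[0,0,-0.017]],[[-0.007,-0.0023,0],[0,0,-0.02]],[[-0.008,-0.0025,0],[0,0,-0.0224]],[[-0.009,-0.0028,0],[0,0,-0.025]],[[-0.01,-0.003,0],[0,0,-0.028]]]'
python3 -c "
from h import *
st();plan([arm(p,.019,.076) for p in(255,256,256.5,257,257.5,258,259,260)])"
```

```text
time_s: 8.15
position: [0.5658, 0.1659, 0.0753]
tool_rot: [[-0.966, 0.258, 0.0], [0.258, 0.966, 0.0], [-0.0, 0.0, -1.0]]
ft_force: [-1.4, -0.0, 0.4]
grip_width: 0.0002
gripper_force: 0.5
8.15 [0.5658 0.1659 0.0753] yaw 165.03 f [-1.37 -0.01  0.36]
[0.0004, -0.0001, -0.0013] [0.0, 0.0, 0.0002]
[-0.0017, -0.0008, -0.0013] [0.0, 0.0, -0.0054]
[-0.0027, -0.0011, -0.0013] [0.0, 0.0, -0.0082]
[-0.0037, -0.0014, -0.0013] [0.0, 0.0, -0.0109]
[-0.0047, -0.0017, -0.0013] [0.0, 0.0, -0.0137]
[-0.0058, -0.002, -0.0013] [0.0, 0.0, -0.0165]
[-0.0078, -0.0025, -0.0013] [0.0, 0.0, -0.0221]
[-0.0099, -0.003, -0.0013] [0.0, 0.0, -0.0276]
```

```bash
python3 -m handwheel '[[[-0.001,-0.0004,0],[0,0,-0.003]],[[-0.0017,-0.0008,0],[0,0,-0.0054]],[[-0.0027,-0.0011,0],[0,0,-0.0082]],[[-0.0037,-0.0014,0],[0,0,-0.011]],[[-0.0037,-0.0014,0],[0,0,-0.011]]]'; python3 -c "
from h import *
st()"
python3 -m handwheel '[[[-0.001,-0.0003,0],[0,0,-0.003]],[[-0.001,-0.0003,0],[0,0,-0.003]]]'; python3 -c "
from h import *
st();plan([arm(p,.019,.076) for p in(257,257.5,258,259,260)])"
```

```text
time_s: 8.65
position: [0.5675, 0.1647, 0.0754]
tool_rot: [[-0.974, 0.225, 0.0], [0.225, 0.974, -0.0], [-0.0, 0.0, -1.0]]
ft_force: [0.3, -0.7, -0.4]
grip_width: 0.0001
gripper_force: 0.3
8.65 [0.5675 0.1647 0.0754] yaw 166.99 f [ 0.26 -0.66 -0.37]
time_s: 8.85
position: [0.5679, 0.1644, 0.0754]
tool_rot: [[-0.976, 0.216, 0.0], [0.216, 0.976, -0.0], [-0.0, 0.0, -1.0]]
ft_force: [-0.1, 0.1, -0.0]
grip_width: 0.0
gripper_force: 0.3
8.85 [0.5679 0.1644 0.0754] yaw 167.53 f [-0.13  0.08 -0.01]
[0.0011, 0.0004, -0.0013] [0.0, 0.0, 0.003]
[0.0001, 0.0001, -0.0013] [0.0, 0.0, 0.0002]
[-0.001, -0.0003, -0.0013] [0.0, 0.0, -0.0026]
[-0.003, -0.0009, -0.0013] [0.0, 0.0, -0.0082]
[-0.005, -0.0015, -0.0013] [0.0, 0.0, -0.0137]
```

```bash
M='python3 -c "from h import *;st()"'
python3 -m handwheel '[[[-0.001,0,0],[0,0,0]],[[-0.001,0,0],[0,0,0]],[[-0.001,0,0],[0,0,0]]]' >/dev/null; eval $M
python3 -m handwheel '[[[-0.001,0,0],[0,0,0]],[[-0.001,0,0],[0,0,0]],[[-0.001,0,0],[0,0,0]]]' >/dev/null; eval $M
```

```text
9.15 [0.5684 0.1643 0.0753] yaw 167.51 f [-0.77 -0.58  1.09]
9.45 [0.5689 0.1642 0.0753] yaw 167.51 f [-1.21 -0.48  0.06]
```

```bash
M='python3 -c "from h import *;st()"'
python3 -m handwheel '[[[-0.001,0,0],[0,0,0]],[[-0.001,0,0],[0,0,0]],[[-0.001,0,0],[0,0,0]]]' >/dev/null; eval $M
python3 -m handwheel '[[[-0.001,0,0],[0,0,0]],[[-0.001,0,0],[0,0,0]],[[-0.001,0,0],[0,0,0]]]' >/dev/null; eval $M
```

```text
9.75 [0.569  0.1641 0.0753] yaw 167.51 f [-3.45 -0.06  1.08]
10.05 [0.5691 0.1641 0.0753] yaw 167.52 f [-5.93 -1.01  3.67]
```

```bash
M='python3 -c "from h import *;st()"'
python3 -m handwheel '[[[-0.0004,0,0],[0,0,0]],[[-0.0004,0,0],[0,0,0]],[[-0.0004,0,0],[0,0,0]],[[-0.0004,0,0],[0,0,0]]]' >/dev/null; eval $M
python3 -m handwheel '[[[0.01,0,0],[0,0,0]],[[0.02,0,0],[0,0,0]],[[0.04,0,0],[0,0,0]],[[0.06,0,0],[0,0,0]],[[0.06,0,-0.04],[0,0,0]],[[0.06,0,-0.08],[0,0,0]],[[0.06,0,-0.16],[0,0,0]],[[0.06,0,-0.24],[0,0,0]],[[0.06,0,-0.24],[0,0,0]],[[0.06,0,-0.24],[0,0,0]]]'
python3 -c "
from h import *
from rig import get_image
p,d=get_image('wrist');cv2.imwrite('pics/w3.png',p[:,:,::-1]);np.savez('pics/w3.npz',p=p,**camera_params('wrist'))"
```

```text
10.45 [0.5691 0.1642 0.0752] yaw 167.52 f [-7.07  0.81  3.53]
time_s: 11.45
position: [0.5403, 0.1707, 0.1958]
tool_rot: [[-0.976, 0.216, 0.002], [0.216, 0.976, 0.0], [-0.001, 0.0, -1.0]]
ft_force: [-0.0, -0.5, -0.9]
grip_width: -0.0001
gripper_force: 0.0
```

View pics/w3.png

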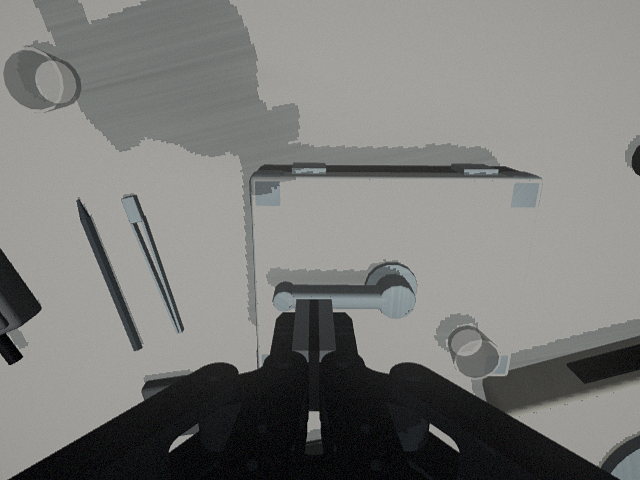

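The view shows the lever nearly parallel to the lid's front edge, with its end at about (285,293) and hub at about (398,296). The lid edge runs along row ~180 from (254,181) to (540,181). The cups and tools are undisturbed. I'll check the angle numerically.

Run:
```python
from h import *
a=plane('wrist',(285,293),.09);b=plane('wrist',(398,296),.09)
f=lambda v:np.degrees(np.arctan2(v[1],v[0]))
print(a,b,np.linalg.norm(a-b),'lever',f(a-b)%360)
p=np.load('pics/w3.npz')['p'].astype(int)
# bluish corner patches and lid blobs
m=((p[:,:,2]-p[:,:,0])>12).astype(np.uint8);m[300:]=0
n,l,s,c=cv2.connectedComponentsWithStats(m)
for i in range(1,n):
    if s[i,4]>150: print(s[i],c[i].round(1))
# lid front edge: last dark->bright row per column
g=cv2.cvtColor(p.astype(np.uint8),cv2.COLOR_RGB2GRAY).astype(float)
pts=[]
for u in list(range(285,505,4)):
    d=np.diff(g[168:190,u]);k=int(np.argmax(d));pts.append((u+0.,168+k+.5))
L=cv2.fitLine(np.float32(pts),cv2.DIST_HUBER,0,.01,.01).ravel();print(L)
e0=plane('wrist',L[2:]-100*L[:2],.062);e1=plane('wrist',L[2:]+100*L[:2],.062)
print('edge dir',f((e0-e1) if L[0]>0 else (e1-e0))%360)
# lever edges
for z,(r0,r1),sg in((.09,(275,292),1),(.09,(296,315),-1)):
    q=[]
    for u in range(345,376,2) if sg<0 else range(300,376,2):
        d=sg*np.diff(g[r0:r1,u]);q.append((u+0.,r0+int(np.argmax(d))+.5))
    M=cv2.fitLine(np.float32(q),cv2.DIST_HUBER,0,.01,.01).ravel()
    M=M if M[0]>0 else M*[-1,-1,1,1]
    print('lever edge',M,f(plane('wrist',M[2:]-40*M[:2],z)-plane('wrist',M[2:]+40*M[:2],z))%360)
```

```text
[0.57293811 0.14283124 0.09      ] [0.5912568  0.21542675 0.09      ] 0.07487110342611365 lever 255.8376830679126
[511 183  28  24 413] [524.5 194.9]
[256 186  24  20 262] [269.5 197.6]
[122 197  48 103 442] [139.7 228. ]
[385 265  32  28 205] [405.5 275.5]
[274 286 141  14 657] [357.4 295.5]
[ 9.9999100e-01 -4.2487984e-03  3.8612125e+02  1.7649898e+02]
edge dir 257.7481819801662
lever edge [ 9.9992198e-01 -1.2492267e-02  3.3730896e+02  2.8217773e+02] 258.2911047556963
lever edge [ 9.9995124e-01 -9.8750992e-03  3.6139999e+02  3.0660001e+02] 258.14206587023625
```

The lever edge directions (258.2°) match the case edge (257.7°), and the force stalled at about 7 N, so the lever is home. Next I'll move over to the dome.

```bash
python3 -c "
from h import *
st();plan([(.568,-.270,.2,167.5)])"
```

```text
11.5 [0.5399 0.1706 0.1947] yaw 167.52 f [-0.35  0.29  0.85]
[-0.2453, -0.8482, -0.0106] [-0.0001, -0.0003, 0.0001]
```

```bash
python3 -m handwheel '[[[-0.02,-0.07,-0.01],[0,0,0]],[[-0.0446,-0.154,-0.01],[0,0,0]],[[-0.069,-0.239,-0.01],[0,0,0]],[[-0.094,-0.324,-0.01],[0,0,0]],[[-0.118,-0.41,-0.01],[0,0,0]],[[-0.143,-0.494,-0.01],[0,0,0]],[[-0.168,-0.58,-0.01],[0,0,0]],[[-0.192,-0.665,-0.01],[0,0,0]],[[-0.217,-0.75,-0.01],[0,0,0]],[[-0.232,-0.803,-0.01],[0,0,0]]]' >/dev/null
python3 -m handwheel '[[[-0.013,-0.045,0],[0,0,0]],[[-0.013,-0.045,0],[0,0,0]],[[-0.013,-0.045,0],[0,0,0]],[[-0.013,-0.045,0],[0,0,0]]]' >/dev/null
python3 - <<'E'
from h import *
from rig import get_image
st()
q,d=get_image('wrist');np.savez('pics/w4.npz',p=q,**camera_params('wrist'))
p,d=get_image('top')
c=cv2.resize(p[170:270,190:290,::-1],None,fx=3.2,fy=3.2,interpolation=2)
w=cv2.resize(q[:,:,::-1],(427,320))
cv2.imwrite('pics/m4.png',np.hstack([c,w]))
plan([(.568,-.270,.2,167.5)])
c=camera_params('wrist');q=c['K']@(c['R']@np.array([.568,-.27,.064])+c['t']);print('dome predicted px',q/q[2])
E
```

```text
12.9 [ 0.5684 -0.2688  0.1997] yaw 167.56 f [-0.13 -0.78 -0.87]
[0.0007, -0.0026, 0.0003] [0.0001, -0.0001, 0.0005]
dome predicted px [313.15781874 223.56338402   1.        ]
```

View pics/m4.png

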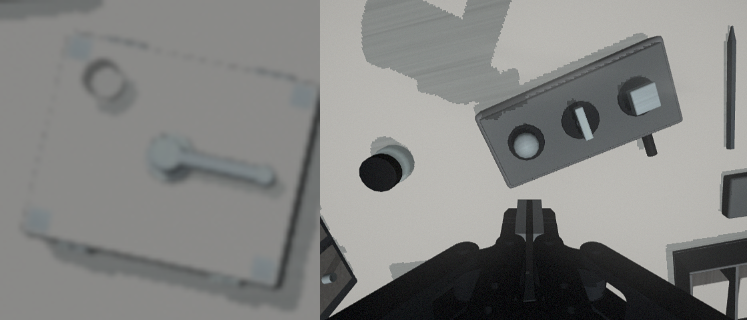

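The lever is locked parallel to the lid edge, with its tip at (264,176) in the left panel. The case corners are unchanged. The wrist view shows the dome at full-scale (309,217), within 5 mm of the prediction. I'll descend.

```bash
python3 -m handwheel '[[[0.002,-0.004,0.04],[0,0,0]],[[0.002,-0.004,0.09],[0,0,0]],[[0.002,-0.004,0.14],[0,0,0]],[[0.002,-0.004,0.19],[0,0,0]],[[0.002,-0.004,0.22],[0,0,0]],[[0.002,-0.004,0.245],[0,0,0]],[[0.002,-0.004,0.256],[0,0,0]],[[0.002,-0.004,0.256],[0,0,0]],[[0.002,-0.004,0.256],[0,0,0]]]' >/dev/null;  python3 -c "
from h import *
st()"
```

```text
13.9 [ 0.5676 -0.2718  0.0731] yaw 167.52 f [0.22 0.16 0.15]
```

```bash
python3 -m handwheel '[[[0,0,0.004],[0,0,0]],[[0,0,0.008],[0,0,0]],[[0,0,0.012],[0,0,0]],[[0,0,0.016],[0,0,0]],[[0,0,0.02],[0,0,0]],[[0,0,0.02],[0,0,0]]]' >/dev/null;  python3 -c "
from h import *
st()"
python3 -m handwheel '[[[0,0,0.002],[0,0,0]],[[0,0,0.003],[0,0,0]],[[0,0,0.003],[0,0,0]]]' >/dev/null;  python3 -c "
from h import *
st()"
```

```text
14.5 [ 0.5672 -0.2717  0.0623] yaw 167.51 f [-0.43  0.42  2.71]
14.8 [ 0.5672 -0.2718  0.0609] yaw 167.51 f [-0.17 -0.01  2.81]
```

```bash
python3 -m handwheel '[[[0,0,-0.01],[0,0,0]],[[0,0,-0.04],[0,0,0]],[[0,0,-0.1],[0,0,0]],[[0,0,-0.18],[0,0,0]],[[0,0,-0.26],[0,0,0]],[[0,0,-0.3],[0,0,0]],[[0,0,-0.3],[0,0,0]],[[0,0,-0.3],[0,0,0]],[[0,0,-0.3],[0,0,0]]]' >/dev/null
python3 -c "
from h import *
from rig import close_job
st();print(close_job())"
```

```text
15.7 [ 0.5667 -0.2714  0.2092] yaw 167.51 f [ 0.12 -0.02  0.56]
the job is handed in; nothing more can be done
None
```

The job is handed in: the lever was pushed home to its stop (stalled at about 7 N, with no visible shift of the case), then the dome was touched at about 2.8 N for roughly half a second, and the arm withdrew clear at 15.7 s.

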